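# Latch the split chocolate mould

## Robot

A 7-joint arm with a two-finger parallel gripper is mounted at the origin on the work surface. World frame = base frame: x ahead of the robot, y to its left, z up, the work surface at z = 0. Lengths are in m, angles in rad, forces in N, time in s.
With the tool pointing down it reaches from about 0.425 to 0.825 m from the base axis. Payload 3.6 kg.
Tool frame: the origin (TCP) lies at the very end of the fingers, on their centre line; the grasp point (between the pads) lies 19 mm behind it; z points along the fingers, y is the line along which they close (so a half turn about z gives the same grasp; the last joint's range is limited). The gripper opens to 93 mm and grips with 3 to 60 N. Pads are 15 mm wide; open, the fingers measure 128 mm over their backs; the gripper's body (75 mm by 188 mm) begins 65 mm behind the grasp point.
Start: joints at [-1.167, 0.615, -0.013, 1.423, 0.008, 1.103, -0.04], TCP at [0.271, 0.591, 0.219] pointing down, gripper open.
Joint ranges: [-3.12, 3.12], [-0.3, 2.06], [-1.34, 1.32], [0.26, 2.42], [-1.36, 4.5], [0.01, 1.98], [-2.84, 2.84]. Speed limits (rad/s): [2.79, 2.79, 3.14, 3.14, 3.14, 3.14, 3.14].

## Interface

Orientations are given as a unit quaternion [w, x, y, z].
In Python, from cell import bot gives the robot as it stands.
- The arm moves only by the tool drive_tool, never from a script. Its argument "rows" is a list that holds one entry, the list of rows, each a list of 7 numbers: the turn, a rotation vector about the tool's x, y, z in rad, then the shift along the tool's x, y, z in cm, then the finger opening in cm, from 0 to 9.3. A call has 1 to 8 rows; each row shifts and turns the commanded pose from where the row before left it, along the tool's axes as they then stand; what a row does not reach is not made up. A row lasts 1/12 s, in which the tool goes at most 41.7 mm and 7.16 degrees, less where a joint would pass 70% of its speed; a pose out of reach is approached as far as the arm can. A call is refused whole if a number of a shift passes 4.17 or a number of a turn 0.125, either way. A call with a gripper value outside its range is refused whole. The fingers move at their own pace and stop on an object; the grip force is fixed at half the most. Time passes only in rows, so rows that do not move let the fingers close. It gives the time, the measured TCP pose, the force, the opening and the grip force at its end, in the units of the state.
- bot.get_obs(): the state, without advancing time (a new reading comes with each control period).
- bot.get_image(name): name is "scene" or "side" or "wrist"; returns the picture (420x560x3 uint8, blue, green, red); there is no depth.
- bot.camera_params(name): a dict with "intrinsics" (3x3 intrinsics, pixels), "k1" (the pictures are not rectified: a ray, as slopes to the right and down, at radius r is drawn at 1 + k1 r^2 times it, then the intrinsics apply), "world_from_camera" (4x4, takes a point from camera to world coordinates). Camera axes: x right, y down, z forward; pixel columns grow to the right and rows downward; lengths in m; the calibration is good to about 2 mm. A picture is of the moment at which its call begins: read the wrist's pose just before it. camera_params takes no time and is no camera call; for the wrist camera it gives the pose at the moment of the call.
- bot.job_done(): hands the job in; it is judged then, once.
Trained networks look in the newest picture that a camera, given by its name, has taken for a name from the list of things; names that differ only in an ending like _2 or _b are one class to them, and where a whole thing is asked for, a point or a joint stands for the part that bears it (a point fixed in the world has none). Each returns a list of dicts, best first, with "score" (0 to 1); they miss things now and then, are a little off and sometimes report something else, mostly with a low value. They report only what shows in the picture. A call takes as long as a camera call.
- bot.search_frame(thing, camera): "centre" ([x, y, z] in m, in world coordinates, good to about 4 mm: the middle of the surface that is visible of it).
- bot.tip_of(thing, camera): "centre" ([x, y, z] in m, in world coordinates, good to about 4 mm: a listed point, or the origin of a listed thing).
The state is a dict: "clock": time; "joints": joint angles; "joint_vel": joint speeds; "joint_efforts": joint torques, N m; "position": TCP position; "tcp_rot": TCP orientation; "wrist_force": force on the tool from outside, world axes, zero at the start; "moment": the same for the moment, N m; "opening": finger opening in m; "finger_force": force on a finger pad.
Only numpy, scipy, OpenCV 4.12 (cv2) and the standard library are available. Lean on these libraries where they do the work, as an engineer would, in place of code of your own. Each camera call takes 0.05 s, during which the arm holds its last target. There are 200 camera calls.

## Task

Close the two-part chocolate mould on the table: lift the draw-latch's claw over the brass keeper, feel its lip down into the keeper's slot and draw it back until it bites, without hammering or hauling on it. Then swing the red lever down over centre, pressing gently, until it lies fully home and the two halves are drawn tight together; leave the things around it where they stand.

Things in the scene. Friction and masses are not known exactly. Their poses are not given: they have to be found in the camera images.
- mould: Aluminium split mould on a steel base plate 290 x 150 x 12 mm, fixed to the table. Origin: on the table under the lever's pivot; x axis level, from the lever towards the keeper; z up; y along the lever's hinge. Fixed half: x -120 to +25 mm, y +-70 mm, flat top at z 52 mm; the latch runs along y = 0. The sliding half (108 mm long, same section) starts at x 25.5 mm + gap.
- pivot (a point): Hinge axis of the lever: x 0, y 0, z 66 mm in the mould's frame; axis along the mould's y.
- lever (a joint): Lever angle, rad: 0 = home (handle level towards the mould's -x, hard stop), grows as the handle is lifted up and over towards the keeper; 1.57 upright; stop at 2.2. It stays where left (0.05 N m). The claw's pin sits 25 mm from the pivot, 10 degrees below the handle's line (at 0: x -24.6, z -4.3 mm from the pivot). Dead centre at about 0.21; below it the claw's pull holds the lever home.
- handle: Red handle of the lever, 70 x 20 x 8 mm, from 32 to 102 mm out from the pivot, its centre line through the pivot. Origin on the pivot axis. Press it on its upper face (the face towards the keeper when it stands up); with the hooked claw this takes about 1 to 9 N at 80 mm out.
- handle_pad (a point): Middle of the width of the handle's upper face, 80 mm out from the pivot (4 mm above the centre line when home).
- claw (a joint): Angle of the claw against the lever, rad. lever + claw = downward slope of the claw towards the keeper (0 = level). Its pin is stiff (0.05 N m): it stays as left, and is lifted along with the lever unless its lip is hooked and already drawn against the keeper's ridge.
- head: Outer end of the claw, sprung along it. Origin at the claw's pin when unstretched; x along the claw to the keeper, z up when the claw is level. Straps (y +-14.5 mm, 5 mm thick) run from the pin to a plate (x 94 to 119, z 4.5 to 10.5 mm, 32 mm wide); from its end hangs the lip: x 115 to 119, z -4.5 to +4.5 mm, 28 mm wide.
- spring (a joint): Stretch of the claw's spring, m: 0 = slack, 6 N per mm, at most 15 mm.
- claw_bar (a point): Centre of the yellow grip roller that crosses the claw: 10 mm thick, 44 mm long over its round ends, along the mould's y; at x 108, z 12 mm in the head's frame. It turns freely on the claw: pinched at its two ends from above it lets the claw swing, so moving it moves claw and lever.
- hook_tip (a point): Middle of the lip's lower edge: x 117, z -4.5 mm in the head's frame.
- half (a joint): Gap of the seam, m: 0 = halves together, up to 10 mm. The sliding half moves along the mould's x against 12 N of friction.
- half_face (a point): Top middle of the sliding half's seam face: x 25.5 mm + gap, z 52 mm in the mould's frame.
- keeper_base: Keeper plate on the sliding half: origin on the half's top (z 52 mm), y 0, 70.5 mm behind the seam face; axes as the mould's. On it an adjustable brass keeper 30 mm wide, 14 mm high: ridge x -8 to 0, slot 0 to 9 (open down to the half's top), rear land 9 to 21 mm, all shifted along x by a setting of -4 to +4 mm that is not measured: find the slot by feel. The setting does not slip.
- jar: Jar with white label and blue cap, 68 mm wide, 110 mm high, loose; origin centre of its underside.
- tin: Steel tin with brown label, 72 mm wide, 120 mm high, loose; origin centre of its underside.
- bowl: White bowl, 120 mm wide, 55 mm high, loose; origin centre of its underside.
- spatula: Spatula lying flat, loose.
- slab0: Loose slab of chocolate, 100 x 120 x 10 mm, on the baking tray.

How it is judged:
By the outcome, as a careful person would: the job done as asked, in the order asked, and still so for the second after the job is handed in, with the robot touching nothing.
It also fails if it takes over 54 s, if anything falls off the work surface, if the arm or the gripper's body presses on something with over 40 N, if the wrist force passes 120 N, or if a joint passes its speed limit or range.

## Working session

There is one attempt and no reset: what is moved stays moved. The work goes in short steps, Python scripts to look and compute and a tool call to move; the robot and the scene stay as the last step left them, time stands still between calls to the robot, and variables do not carry over. Pictures are saved under pics/ and viewed, at most 10 in all, crops included, and the job is handed in when it is done.

Besides the shell and the picture viewer there is one more tool, called as name([rows], argument=value, ...), one row to a line, values as JSON. drive_tool: Moves the arm, as the interface text tells. Its arguments: {"type":"object","properties":{"rows":{"type":"array","items":{"type":"array","items":{"type":"array","items":{"type":"number"}}}}},"required":["rows"]}

```bash
mkdir -p pics; ls
python3 - <<'E'
from cell import bot
import cv2,numpy as np
o=bot.get_obs(); print({k:np.round(v,3) for k,v in o.items()})
a=bot.get_image("scene");b=bot.get_image("side")
cv2.imwrite("pics/scene0.png",a);cv2.imwrite("pics/side0.png",b)
for c in("scene","side"):
  for t in("pivot","handle_pad","claw_bar","hook_tip","half_face","keeper_base","mould","jar","tin","bowl","spatula"):
    print(c,t,[(np.round(d["centre"],4).tolist(),round(d["score"],2)) for d in bot.tip_of(t,c)[:2]])
print(bot.get_obs()["clock"])
E
```

```text
pics
{'clock': np.float64(0.0), 'joints': array([-1.167,  0.616, -0.013,  1.425,  0.008,  1.103, -0.04 ]), 'joint_vel': array([-0.001, -0.002, -0.001,  0.001, -0.   ,  0.001, -0.   ]), 'joint_efforts': array([ 0.0000e+00, -4.5894e+01,  2.0900e-01, -1.6574e+01, -6.1000e-02,
        2.1000e-02,  0.0000e+00]), 'position': array([0.271, 0.59 , 0.217]), 'tcp_rot': array([-0.   ,  0.214,  0.977, -0.001]), 'wrist_force': array([-0.304,  0.117,  0.269]), 'moment': array([-0.022,  0.022, -0.028]), 'finger_force': np.float64(0.0), 'opening': np.float64(0.093)}
scene pivot [([0.553, -0.0495, 0.0638], 0.94), ([0.6731, 0.3324, 0.0074], 0.58)]
scene handle_pad [([0.5535, -0.0902, 0.137], 0.52), ([0.6734, 0.3322, 0.0091], 0.21)]
scene claw_bar [([0.5502, 0.0491, 0.0554], 0.43), ([0.5472, 0.0216, 0.1523], 0.42)]
scene hook_tip [([0.5481, 0.0351, 0.143], 0.42)]
scene half_face [([0.5536, -0.0251, 0.0539], 0.86)]
scene keeper_base [([0.5509, -0.0248, 0.0553], 0.49), ([0.549, 0.0489, 0.0552], 0.45)]
scene mould [([0.5533, -0.0488, 0.0003], 0.97)]
scene jar [([0.4526, 0.4402, 0.002], 0.93), ([0.55, 0.048, 0.0538], 0.64)]
scene tin [([0.5286, -0.4358, 0.0039], 0.85)]
scene bowl [([0.7644, 0.0915, -0.0013], 0.78)]
scene spatula [([0.7885, -0.1487, -0.0043], 0.75)]
side pivot [([0.553, -0.0567, 0.0635], 0.96)]
side handle_pad [([0.5531, -0.083, 0.139], 0.44)]
side claw_bar [([0.5514, 0.0157, 0.1527], 0.38)]
side hook_tip [([0.5487, 0.033, 0.141], 0.4)]
side half_face [([0.5539, -0.0214, 0.0551], 0.75), ([0.555, -0.0843, 0.1405], 0.43)]
side keeper_base [([0.5519, 0.0468, 0.0543], 0.57)]
side mould [([0.5523, -0.0549, 0.0001], 0.61), ([0.5554, -0.0472, 0.0667], 0.52)]
side jar [([0.4573, 0.4414, -0.0021], 0.9)]
side tin [([0.5306, -0.4343, -0.0019], 0.79)]
side bowl [([0.7603, 0.0851, 0.0011], 0.71), ([0.551, 0.0163, 0.1518], 0.52)]
side spatula [([0.7919, -0.1492, 0.0016], 0.97)]
1.2
```

View pics/scene0.png

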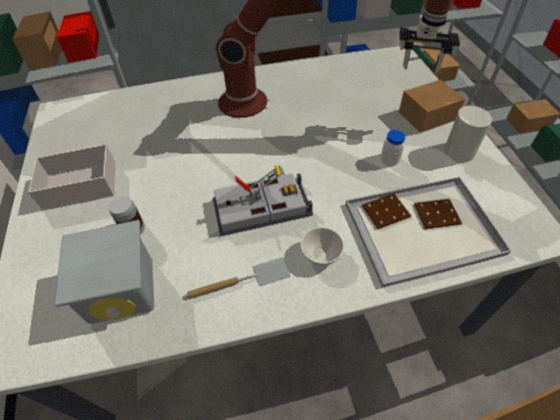

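View pics/side0.png

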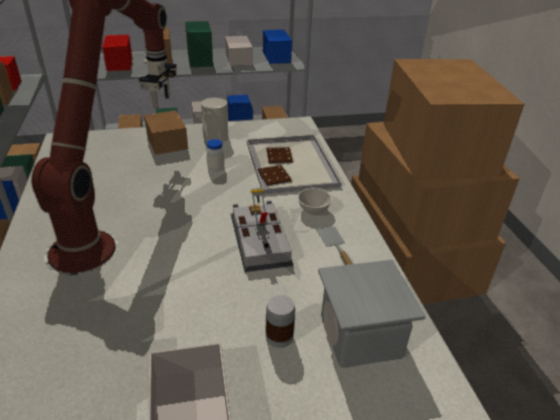

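```bash
cat > h.py <<'E'
from cell import bot
import numpy as np, cv2
from scipy.spatial.transform import Rotation as R
def rot(q): return R.from_quat(np.roll(q,-1))
def pose():
    o=bot.get_obs(); return o["position"],rot(o["tcp_rot"])
def down(yaw): # tool y at angle yaw from world x, tool z down
    c,s=np.cos(yaw),np.sin(yaw)
    return R.from_matrix(np.array([[-s,c,0],[c,s,0],[0,0,-1]]).T.reshape(3,3).T if 0 else np.array([[-s,c,0],[c,s,0],[0,0,-1]]))
def rows(p,r,tp,tr,n,op):
    w=(r.inv()*tr).as_rotvec()/n
    out=[]
    for i in range(n):
        d=(np.array(tp)-p)/n; out.append(np.r_[w.round(3),(r.inv().apply(d)*100).round(2),op].tolist()); r=r*R.from_rotvec(w)
    return out
E
python3 - <<'E'
from h import *
p,r=pose()
print(r.as_matrix().round(3),down(0).as_matrix())
for x in rows(p,r,[.552,.02,.27],down(0),17,9.3): print(x)
E
```

```text
[[-0.909  0.418 -0.   ]
 [ 0.418  0.909 -0.   ]
 [ 0.    -0.    -1.   ]] [[ 0.  1.  0.]
 [ 1.  0.  0.]
 [ 0.  0. -1.]]
[-0.0, 0.0, 0.067, -2.9, -2.36, -0.3, 9.3]
[-0.0, 0.0, 0.067, -3.05, -2.16, -0.3, 9.3]
[-0.0, 0.0, 0.067, -3.19, -1.95, -0.3, 9.3]
[-0.0, 0.0, 0.067, -3.31, -1.73, -0.3, 9.3]
[-0.0, 0.0, 0.067, -3.42, -1.51, -0.3, 9.3]
[-0.0, 0.0, 0.067, -3.52, -1.27, -0.3, 9.3]
[-0.0, 0.0, 0.067, -3.59, -1.04, -0.3, 9.3]
[-0.0, 0.0, 0.067, -3.66, -0.79, -0.3, 9.3]
[-0.0, 0.0, 0.067, -3.7, -0.55, -0.3, 9.3]
[-0.0, 0.0, 0.067, -3.73, -0.3, -0.3, 9.3]
[-0.0, 0.0, 0.067, -3.74, -0.05, -0.3, 9.3]
[-0.0, 0.0, 0.067, -3.73, 0.2, -0.3, 9.3]
[-0.0, 0.0, 0.067, -3.71, 0.45, -0.3, 9.3]
[-0.0, 0.0, 0.067, -3.67, 0.7, -0.3, 9.3]
[-0.0, 0.0, 0.067, -3.62, 0.95, -0.3, 9.3]
[-0.0, 0.0, 0.067, -3.55, 1.19, -0.3, 9.3]
[-0.0, 0.0, 0.067, -3.46, 1.42, -0.3, 9.3]
```

drive_tool([
  [[0,0,0.067,-2.9,-2.36,-0.3,9.3],[0,0,0.067,-3.05,-2.16,-0.3,9.3],[0,0,0.067,-3.19,-1.95,-0.3,9.3],[0,0,0.067,-3.31,-1.73,-0.3,9.3],[0,0,0.067,-3.42,-1.51,-0.3,9.3],[0,0,0.067,-3.52,-1.27,-0.3,9.3],[0,0,0.067,-3.59,-1.04,-0.3,9.3],[0,0,0.067,-3.66,-0.79,-0.3,9.3]],
])

```text
clock: 1.87
position: [0.404, 0.3206, 0.2431]
tcp_rot: [0.0, 0.466, 0.885, 0.0]
wrist_force: [0.9, 0.6, -0.3]
opening: 0.0926
finger_force: 0.0
```

drive_tool([
  [[0,0,0.067,-3.7,-0.55,-0.3,9.3],[0,0,0.067,-3.73,-0.3,-0.3,9.3],[0,0,0.067,-3.74,-0.05,-0.3,9.3],[0,0,0.067,-3.73,0.2,-0.3,9.3],[0,0,0.067,-3.71,0.45,-0.3,9.3],[0,0,0.067,-3.67,0.7,-0.3,9.3],[0,0,0.067,-3.62,0.95,-0.3,9.3],[0,0,0.067,-3.55,1.19,-0.3,9.3]],
])

```text
clock: 2.53
position: [0.5362, 0.0522, 0.2672]
tcp_rot: [0.0, 0.684, 0.73, 0.0]
wrist_force: [1.2, 0.5, -0.2]
opening: 0.0928
finger_force: 0.0
```

Run:
```python
from h import *
p,r=pose(); print(p.round(4), r.as_matrix().round(3), bot.get_obs()["clock"])
cv2.imwrite("pics/w0.png",bot.get_image("wrist"))
for k in range(2):
  for c in ("wrist","scene","side"):
    if c!="wrist" : bot.get_image(c)
    if k and c=="wrist": bot.get_image(c)
    for t in("pivot","handle_pad","claw_bar","hook_tip","half_face","keeper_base"):
      print(c,t,[(np.round(d["centre"],4).tolist(),round(d["score"],2)) for d in bot.tip_of(t,c)[:2]])
print(bot.get_obs()["clock"])
```

```text
[0.5362 0.0522 0.2672] [[-0.065  0.998  0.001]
 [ 0.998  0.065  0.   ]
 [ 0.     0.001 -1.   ]] 2.5333
wrist pivot [([0.5528, -0.0505, 0.0661], 0.77)]
wrist handle_pad [([0.5534, -0.0833, 0.1394], 0.8)]
wrist claw_bar [([0.5519, 0.0191, 0.1485], 0.86)]
wrist hook_tip [([0.5503, 0.0314, 0.1379], 0.63)]
wrist half_face [([0.5509, -0.0219, 0.0508], 0.8)]
wrist keeper_base [([0.5526, 0.0465, 0.0533], 0.63)]
scene pivot [([0.5517, -0.0495, 0.0669], 0.75)]
scene handle_pad [([0.5529, -0.089, 0.138], 0.48)]
scene claw_bar [([0.5499, 0.0199, 0.151], 0.67)]
scene hook_tip [([0.5478, 0.035, 0.1438], 0.58), ([0.5542, -0.0514, 0.0021], 0.16)]
scene half_face [([0.5484, -0.0235, 0.052], 0.93)]
scene keeper_base []
side pivot [([0.5499, -0.0557, 0.064], 0.65)]
side handle_pad [([0.5525, -0.0843, 0.1422], 0.45)]
side claw_bar [([0.5505, 0.0182, 0.1515], 0.41)]
side hook_tip [([0.5502, 0.0339, 0.1446], 0.52), ([0.7906, -0.1496, 0.0022], 0.19)]
side half_face [([0.5483, -0.0226, 0.0507], 0.83)]
side keeper_base [([0.6703, 0.332, 0.0072], 0.48), ([0.5544, 0.0478, 0.0532], 0.38)]
wrist pivot [([0.5549,
[... 291 characters left out ...]
, 0.0469, 0.0543], 0.58)]
scene pivot [([0.5513, -0.0488, 0.066], 0.55)]
scene handle_pad [([0.553, -0.0874, 0.1386], 0.57)]
scene claw_bar [([0.5483, 0.0213, 0.1507], 0.41)]
scene hook_tip [([0.5468, 0.0359, 0.1444], 0.62)]
scene half_face [([0.5505, -0.023, 0.0563], 0.6)]
scene keeper_base [([0.5508, 0.0478, 0.0555], 0.45), ([0.5492, 0.0348, 0.145], 0.3)]
side pivot [([0.5524, -0.0555, 0.0656], 0.65), ([0.455, 0.4348, -0.0054], 0.35)]
side handle_pad [([0.5553, -0.0839, 0.1387], 0.59)]
side claw_bar [([0.5488, 0.0188, 0.1533], 0.55)]
side hook_tip [([0.5464, 0.0328, 0.1421], 0.62)]
side half_face [([0.5537, -0.0219, 0.0521], 0.97)]
side keeper_base [([0.5498, 0.0501, 0.0537], 0.63)]
4.6333
```

View pics/w0.png

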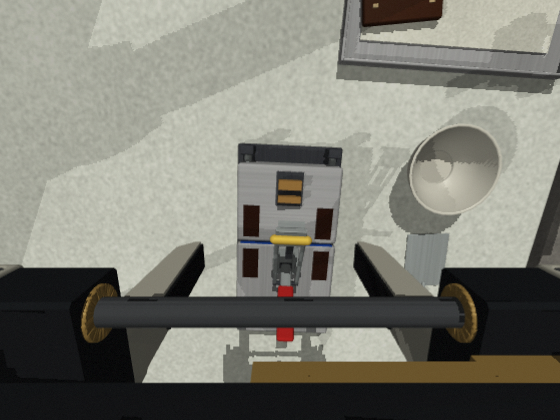

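drive_tool([
  [[0,0,0.013,-1.69,0.57,0,9.3],[0,0,0.012,-1.69,0.57,0,9.3],[0,0,0,0,0,3.5,9.3],[0,0,0,0,0,3.5,7],[0,0,0,0,0,3,7],[0,0,0,0,0,2.5,7],[0,0,0,0,0,0.4,7],[0,0,0,0,0,0,7]],
])

```text
clock: 5.3
position: [0.548, 0.0207, 0.1364]
tcp_rot: [-0.001, 0.692, 0.722, -0.001]
wrist_force: [-0.7, 0.4, 0.5]
opening: 0.0707
finger_force: 0.0
```

Run:
```python
from h import *
p,r=pose(); print(p.round(4), r.as_matrix().round(3), bot.get_obs()["clock"])
cv2.imwrite("pics/w1.png",bot.get_image("wrist"))
for c in ("wrist","side"):
    if c!="wrist" : cv2.imwrite("pics/s1.png",bot.get_image(c))
    for t in("claw_bar",):
      print(c,t,[(np.round(d["centre"],4).tolist(),round(d["score"],2)) for d in bot.tip_of(t,c)[:2]])
```

```text
[0.548  0.0207 0.1364] [[-0.043  0.999 -0.004]
 [ 0.999  0.043 -0.   ]
 [-0.    -0.004 -1.   ]] 5.3
wrist claw_bar [([0.555, 0.0193, 0.1523], 0.64)]
side claw_bar [([0.5496, 0.0187, 0.1526], 0.56)]
```

View pics/w1.png

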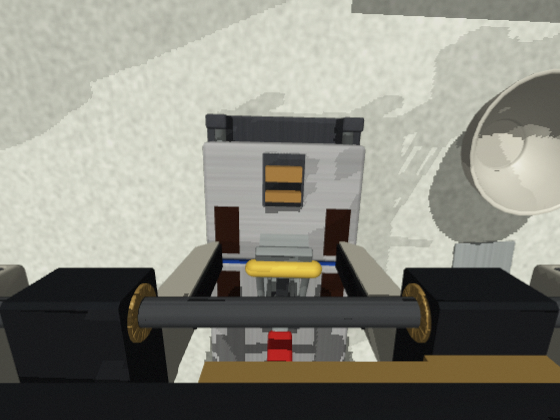

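drive_tool([
  [[0,0,0,-0.15,0.2,-0.25,6],[0,0,0,0,0,0,5],[0,0,0,0,0,0,4.6],[0,0,0,0,0,0,4],[0,0,0,0,0,0,4],[0,0,0,0,0,0,4]],
])

```text
clock: 6.0
position: [0.5509, 0.0195, 0.1402]
tcp_rot: [-0.0, 0.692, 0.722, -0.0]
wrist_force: [-0.2, 0.1, 0.5]
opening: 0.0419
finger_force: 30.0
```

```bash
cat >> h.py <<'E'
from scipy.optimize import fsolve
E0=np.array([-.04,.9992]); Y0=-.052
def kin(a,sl):
    b=a-np.radians(10); pin=np.array([-25*np.cos(b),66+25*np.sin(b)])
    M=np.array([[np.cos(sl),np.sin(sl)],[-np.sin(sl),np.cos(sl)]])
    return pin, pin+M@[108,12], pin+M@[117,-4.5]
def bar_for(tip,g): 
    s=fsolve(lambda q:kin(*q)[2]-tip,g); return s,kin(*s)[1]
def state(bar,g=(1.1,-.5)): return fsolve(lambda q:kin(*q)[1]-bar,g)
def px(c,pts,z,cp=None):
    cp=cp or bot.camera_params(c); K=np.array(cp["intrinsics"]);T=np.array(cp["world_from_camera"])
    out=[]
    for u,v in pts:
        d=np.array([(u-K[0,2])/K[0,0],(v-K[1,2])/K[1,1]]); n=d.copy()
        for _ in range(20): n=d/(1+cp["k1"]*(n@n))
        w=T[:3,:3]@np.r_[n,1]; out.append(T[:3,3]+w*(z-T[2,3])/w[2])
    return np.array(out)
E
python3 - <<'E'
from h import *
cp=bot.camera_params("wrist")
# shift camera back to where w1 was taken
T=np.array(cp["world_from_camera"]); T[:3,3]+=np.array([.548,.0207,.1364])-pose()[0]; cp["world_from_camera"]=T
print("keeper tops", px("wrist",[(284,166),(284,183),(284,191),(284,202)],.066,cp).round(4).tolist())
print("plate", px("wrist",[(284,153),(284,207)],.054,cp).round(4).tolist())
print("half far,seam", px("wrist",[(284,143),(240,262)],.052,cp).round(4).tolist())
b0=np.array([71.5,151.5]); g=state(b0); print(g,kin(*g))
for tip in [(100,120),(112,95),(113,78),(113,68),(108,68),(104,66),(104,56),(100,56)]:
    g,b=bar_for(np.array(tip),g); print(tip,g.round(2),b.round(1),(b-b0).round(1))
im=cv2.imread("pics/w1.png")[110:280,190:380]; cv2.imwrite("pics/w1c.png",cv2.resize(im,None,fx=4,fy=3.5,interpolation=cv2.INTER_CUBIC))
E
```

```text
keeper tops [[0.5502, 0.0668, 0.066], [0.5509, 0.0529, 0.066], [0.5512, 0.0462, 0.066], [0.5516, 0.0369, 0.066]]
plate [[0.55, 0.0764, 0.054], [0.5522, 0.0295, 0.054]]
half far,seam [[0.5496, 0.0845, 0.052], [0.5135, -0.0262, 0.052]]
[ 1.09528934 -0.53745014] (array([-15.13045442,  85.90149112]), array([ 71.5, 151.5]), array([ 87.67828197, 141.93374721]))
(100, 120) [ 1.22 -0.32] [ 86.3 132.9] [ 14.8 -18.6]
(112, 95) [ 1.54 -0.08] [101.8 110.8] [ 30.3 -40.7]
(113, 78) [1.61 0.07] [105.2  95.1] [ 33.7 -56.4]
(113, 68) [1.67 0.16] [106.7  85.7] [ 35.2 -65.8]
(108, 68) [1.46 0.15] [101.6  85.7] [ 30.1 -65.8]
(104, 66) [1.29 0.15] [97.7 83.7] [ 26.2 -67.8]
(104, 56) [1.41 0.25] [99.4 74.2] [ 27.9 -77.3]
(100, 56) [1.21 0.23] [95.1 74.1] [ 23.6 -77.4]
```

View pics/w1c.png

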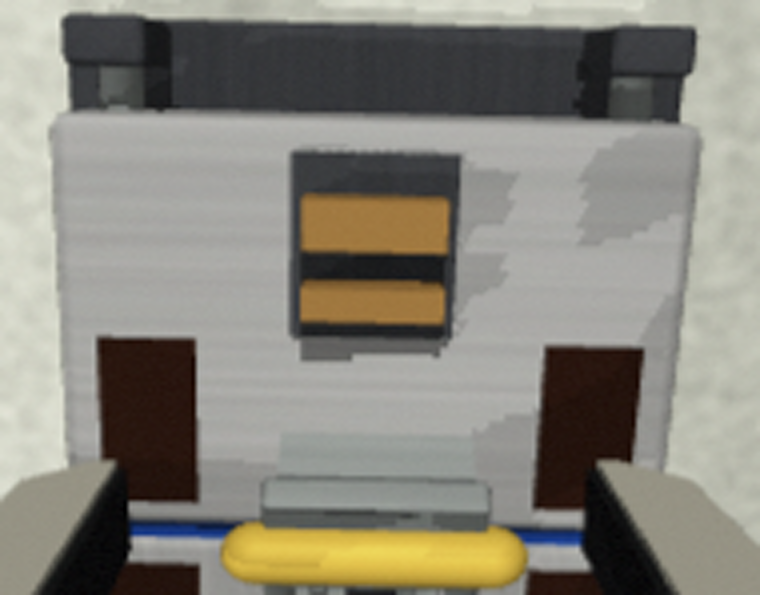

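drive_tool([
  [[0,0,0,0.74,0,0.93,4],[0,0,0,0.74,0,0.93,4],[0,0,0,0.78,0,1.1,4],[0,0,0,0.78,0,1.1,4],[0,0,0,0.12,0,0.79,4],[0,0,0,0.12,0,0.79,4],[0,0,0,0,0,0,4]],
])

```text
clock: 6.58
position: [0.5497, 0.0535, 0.082]
tcp_rot: [-0.001, 0.691, 0.723, -0.0]
wrist_force: [2.9, -0.4, -0.4]
opening: 0.0416
finger_force: 30.0
```

Run:
```python
from h import *
p,r=pose(); print(p.round(4), r.as_matrix().round(3), bot.get_obs()["clock"],bot.get_obs()["wrist_force"].round(1))
a=bot.get_image("wrist"); s=bot.get_image("side")
for c in ("wrist","side"):
    for t in("claw_bar","hook_tip","handle_pad","half_face","keeper_base"):
      print(c,t,[(np.round(d["centre"],4).tolist(),round(d["score"],2)) for d in bot.tip_of(t,c)[:2]])
cv2.imwrite("pics/c2.png",np.hstack([cv2.resize(a[80:360,120:440],(400,350),interpolation=2),cv2.resize(s[170:280,215:340],(398,350),interpolation=2)]))
```

```text
[0.5497 0.0535 0.082 ] [[-0.044  0.999 -0.001]
 [ 0.999  0.044  0.001]
 [ 0.001 -0.001 -1.   ]] 6.5833 [ 2.9 -0.4 -0.4]
wrist claw_bar [([0.5532, 0.051, 0.089], 0.82)]
wrist hook_tip [([0.5509, 0.0582, 0.0721], 0.73)]
wrist handle_pad [([0.5495, 0.0541, 0.0898], 0.42)]
wrist half_face []
wrist keeper_base [([0.5497, 0.0451, 0.0523], 0.82)]
side claw_bar [([0.5481, 0.0526, 0.0972], 0.6)]
side hook_tip [([0.5445, 0.0569, 0.0759], 0.61)]
side handle_pad [([0.5555, -0.0446, 0.1443], 0.71)]
side half_face [([0.5541, -0.0212, 0.0509], 0.65), ([0.6696, 0.3301, 0.0084], 0.27)]
side keeper_base [([0.5528, 0.0487, 0.0547], 0.38)]
```

View pics/c2.png

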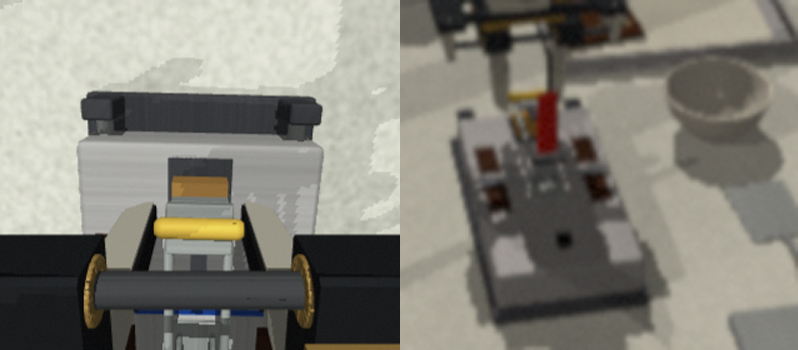

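drive_tool([
  [[0,0,0,0.05,0.04,0.2,4],[0,0,0,0.04,0,0.2,4],[0,0,0,0.04,0,0.2,4],[0,0,0,0,0,0,4]],
])

```text
clock: 7.52
position: [0.5499, 0.0528, 0.0772]
tcp_rot: [0.0, 0.692, 0.722, -0.0]
wrist_force: [1.2, 0.9, -1.3]
opening: 0.0413
finger_force: 30.0
```

drive_tool([
  [[0,0,0,0.02,0,0.1,4],[0,0,0,0,0,0,4]],
])

```text
clock: 7.68
position: [0.5499, 0.0529, 0.0765]
tcp_rot: [0.0, 0.692, 0.722, -0.0]
wrist_force: [0.3, 0.1, -0.6]
opening: 0.0416
finger_force: 30.0
```

drive_tool([
  [[0,0,0,0.02,0,0.1,4],[0,0,0,0,0,0,4]],
])

```text
clock: 7.85
position: [0.55, 0.0531, 0.0756]
tcp_rot: [0.0, 0.692, 0.722, -0.0]
wrist_force: [1.0, -0.5, -0.3]
opening: 0.0417
finger_force: 30.0
```

drive_tool([
  [[0,0,0,0.02,0,0.1,4],[0,0,0,0,0,0,4]],
])

```text
clock: 8.02
position: [0.5499, 0.0534, 0.0746]
tcp_rot: [0.0, 0.692, 0.722, -0.0]
wrist_force: [1.2, -1.5, -0.2]
opening: 0.0417
finger_force: 30.0
```

drive_tool([
  [[0,0,0,0.02,0,0.1,4],[0,0,0,0,0,0,4]],
])

```text
clock: 8.18
position: [0.5499, 0.0536, 0.0737]
tcp_rot: [0.0, 0.692, 0.722, -0.0]
wrist_force: [0.3, -0.9, -0.3]
opening: 0.0416
finger_force: 30.0
```

drive_tool([
  [[0,0,0,0.02,0,0.1,4],[0,0,0,0,0,0,4]],
])

```text
clock: 8.35
position: [0.55, 0.0537, 0.0734]
tcp_rot: [0.0, 0.692, 0.722, -0.0]
wrist_force: [-0.4, -1.5, 3.8]
opening: 0.0414
finger_force: 30.0
```

drive_tool([
  [[0,0,0,0.01,0,0.07,4],[0,0,0,0,0,0,4]],
])

```text
clock: 8.52
position: [0.55, 0.0538, 0.0732]
tcp_rot: [0.0, 0.692, 0.722, -0.0]
wrist_force: [-1.2, -1.5, 7.3]
opening: 0.042
finger_force: 30.0
```

drive_tool([
  [[0,0,0,0.01,0,0.07,4],[0,0,0,0,0,0,4]],
])

```text
clock: 8.68
position: [0.5501, 0.0538, 0.0731]
tcp_rot: [0.0, 0.692, 0.722, 0.0]
wrist_force: [-3.2, -2.4, 10.9]
opening: 0.0417
finger_force: 30.0
```

drive_tool([
  [[0,0,0,-0.1,0,-0.12,4],[0,0,0,0,0,0,4]],
])

```text
clock: 8.85
position: [0.5501, 0.0536, 0.0733]
tcp_rot: [0.0, 0.692, 0.722, 0.0]
wrist_force: [-1.3, -1.0, 6.4]
opening: 0.0414
finger_force: 30.0
```

drive_tool([
  [[0,0,0,-0.1,0,0,4],[0,0,0,0,0,0,4]],
])

```text
clock: 9.02
position: [0.5501, 0.0536, 0.0733]
tcp_rot: [-0.001, 0.692, 0.722, 0.001]
wrist_force: [-0.7, 0.5, 7.9]
opening: 0.0414
finger_force: 30.0
```

drive_tool([
  [[0,0,0,-0.1,0,0,4],[0,0,0,0,0,0,4]],
])

```text
clock: 9.18
position: [0.5501, 0.0535, 0.0733]
tcp_rot: [-0.001, 0.691, 0.722, 0.001]
wrist_force: [-1.1, 1.0, 7.0]
opening: 0.0413
finger_force: 30.0
```

drive_tool([
  [[0,0,0,-0.1,0,0,4],[0,0,0,0,0,0,4]],
])

```text
clock: 9.35
position: [0.5501, 0.0534, 0.0733]
tcp_rot: [-0.001, 0.691, 0.723, 0.001]
wrist_force: [-0.5, 1.6, 8.1]
opening: 0.0418
finger_force: 30.0
```

drive_tool([
  [[0,0,0,-0.1,0,-0.08,4],[0,0,0,0,0,0,4]],
])

```text
clock: 9.52
position: [0.55, 0.053, 0.0734]
tcp_rot: [-0.002, 0.691, 0.723, 0.001]
wrist_force: [-0.3, 5.9, 4.5]
opening: 0.0417
finger_force: 30.0
```

drive_tool([
  [[0,0,0,-0.1,0,0,4],[0,0,0,0,0,0,4]],
])

```text
clock: 9.68
position: [0.5501, 0.052, 0.0734]
tcp_rot: [-0.002, 0.691, 0.723, 0.001]
wrist_force: [0.2, 5.8, 4.1]
opening: 0.0416
finger_force: 30.0
```

drive_tool([
  [[0,0,0,-0.1,0,0,4],[0,0,0,0,0,0,4]],
])

```text
clock: 9.85
position: [0.5502, 0.0511, 0.0734]
tcp_rot: [-0.002, 0.691, 0.723, 0.001]
wrist_force: [-0.9, 4.3, 4.4]
opening: 0.0414
finger_force: 30.0
```

drive_tool([
  [[0,0,0,-0.1,0,0,4],[0,0,0,0,0,0,4]],
])

```text
clock: 10.02
position: [0.5502, 0.0501, 0.0734]
tcp_rot: [-0.002, 0.691, 0.723, 0.001]
wrist_force: [0.1, 5.7, 4.6]
opening: 0.0417
finger_force: 30.0
```

drive_tool([
  [[0,0,0,-0.1,0,0,4],[0,0,0,0,0,0,4]],
])

```text
clock: 10.18
position: [0.5502, 0.049, 0.0734]
tcp_rot: [-0.002, 0.691, 0.723, 0.001]
wrist_force: [-0.8, 5.0, 3.6]
opening: 0.0418
finger_force: 30.0
```

drive_tool([
  [[0,0,0,-0.1,0,0,4],[0,0,0,0,0,0,4]],
])

```text
clock: 10.35
position: [0.5502, 0.048, 0.0733]
tcp_rot: [-0.002, 0.691, 0.723, 0.001]
wrist_force: [-1.4, 6.4, 3.8]
opening: 0.0417
finger_force: 30.0
```

drive_tool([
  [[0,0,0,-0.1,0,0,4],[0,0,0,0,0,0,4]],
])

```text
clock: 10.52
position: [0.5502, 0.0467, 0.0732]
tcp_rot: [-0.002, 0.691, 0.723, 0.001]
wrist_force: [0.2, 5.0, -0.5]
opening: 0.0415
finger_force: 30.0
```

drive_tool([
  [[0,0,0,-0.05,0,0,4],[0,0,0,0,0,0,4]],
])

```text
clock: 10.68
position: [0.5501, 0.0446, 0.0729]
tcp_rot: [-0.001, 0.691, 0.723, 0.0]
wrist_force: [0.4, 4.0, -0.1]
opening: 0.0416
finger_force: 30.0
```

drive_tool([
  [[0,0,0,0.03,0,0.2,4],[0,0,0,0,0,0,4]],
])

```text
clock: 10.85
position: [0.5502, 0.0439, 0.0707]
tcp_rot: [-0.0, 0.692, 0.722, -0.0]
wrist_force: [0.5, 4.5, 0.1]
opening: 0.0417
finger_force: 30.0
```

drive_tool([
  [[0,0,0,0.03,0,0.2,4],[0,0,0,0,0,0,4]],
])

```text
clock: 11.02
position: [0.5502, 0.0437, 0.0689]
tcp_rot: [-0.0, 0.692, 0.722, -0.0]
wrist_force: [0.7, 3.6, -0.8]
opening: 0.0416
finger_force: 30.0
```

drive_tool([
  [[0,0,0,0.03,0,0.15,4],[0,0,0,0,0,0,4]],
])

```text
clock: 11.18
position: [0.5502, 0.0436, 0.0675]
tcp_rot: [0.0, 0.692, 0.722, -0.0]
wrist_force: [0.8, 3.7, -0.7]
opening: 0.0416
finger_force: 30.0
```

drive_tool([
  [[0,0,0,0.02,0,0.15,4],[0,0,0,0,0,0,4]],
])

```text
clock: 11.35
position: [0.5503, 0.0435, 0.0661]
tcp_rot: [0.0, 0.692, 0.722, -0.0]
wrist_force: [0.3, 2.7, 0.2]
opening: 0.0415
finger_force: 30.0
```

drive_tool([
  [[0,0,0,0.0,0,0.08,4],[0,0,0,0,0,0,4]],
])

```text
clock: 11.52
position: [0.5503, 0.0434, 0.0654]
tcp_rot: [0.0, 0.692, 0.722, -0.0]
wrist_force: [0.3, 2.6, -0.4]
opening: 0.0414
finger_force: 30.0
```

drive_tool([
  [[0,0,0,-0.1,0,0,4],[0,0,0,0,0,0,4]],
])

```text
clock: 11.68
position: [0.5503, 0.0434, 0.0655]
tcp_rot: [-0.0, 0.692, 0.722, 0.0]
wrist_force: [0.8, 4.0, -0.8]
opening: 0.0416
finger_force: 30.0
```

drive_tool([
  [[0,0,0,-0.1,0,0,4],[0,0,0,0,0,0,4]],
])

```text
clock: 11.85
position: [0.5503, 0.0429, 0.0655]
tcp_rot: [-0.0, 0.692, 0.722, 0.0]
wrist_force: [0.2, 4.8, 0.1]
opening: 0.0417
finger_force: 30.0
```

drive_tool([
  [[0,0,0,-0.1,0,0,4],[0,0,0,0,0,0,4]],
])

```text
clock: 12.02
position: [0.5503, 0.0424, 0.0655]
tcp_rot: [-0.001, 0.691, 0.722, 0.0]
wrist_force: [-0.6, 5.3, -0.8]
opening: 0.0419
finger_force: 30.0
```

drive_tool([
  [[0,0,0,-0.1,0,0,4],[0,0,0,0,0,0,4]],
])

```text
clock: 12.18
position: [0.5503, 0.0423, 0.0655]
tcp_rot: [-0.001, 0.691, 0.723, 0.001]
wrist_force: [-0.0, 7.2, -0.2]
opening: 0.0411
finger_force: 30.0
```

drive_tool([
  [[0,0,0,-0.08,0,0,4],[0,0,0,0,0,0,4]],
])

```text
clock: 12.35
position: [0.5503, 0.0423, 0.0655]
tcp_rot: [-0.002, 0.691, 0.723, 0.001]
wrist_force: [-0.2, 8.1, 1.2]
opening: 0.0418
finger_force: 30.0
```

drive_tool([
  [[0,0,0,-0.08,0,0,4],[0,0,0,0,0,0,4]],
])

```text
clock: 12.52
position: [0.5503, 0.0422, 0.0655]
tcp_rot: [-0.002, 0.691, 0.723, 0.001]
wrist_force: [0.8, 7.5, 0.3]
opening: 0.0413
finger_force: 30.0
```

drive_tool([
  [[0,0,0,0.15,0,0,4],[0,0,0,0,0,0,4.6],[0,0,0,0,0,0,6.5],[0,0,0,0,0,0,7],[0,0,0,0,0,0,7],[0,0,0,0,0,-0.5,7],[0,0,0,0,0,-3,7],[0,0,0,0,0,-4,7]],
])

```text
clock: 13.18
position: [0.548, 0.0393, 0.1389]
tcp_rot: [-0.002, 0.692, 0.722, -0.003]
wrist_force: [0.8, 0.4, 0.8]
opening: 0.0695
finger_force: 0.0
```

Run:
```python
from h import *
p,r=pose(); print(p.round(4), r.as_matrix().round(3), bot.get_obs()["clock"],bot.get_obs()["wrist_force"].round(1))
a=bot.get_image("wrist"); s=bot.get_image("side"); bot.get_image("scene")
for c in ("wrist","side","scene"):
    for t in("claw_bar","hook_tip","handle_pad","half_face"):
      print(c,t,[(np.round(d["centre"],4).tolist(),round(d["score"],2)) for d in bot.tip_of(t,c)[:1]])
cv2.imwrite("pics/c3.png",np.hstack([cv2.resize(a[80:360,120:440],(400,350),interpolation=2),cv2.resize(s[170:280,215:340],(398,350),interpolation=2)]))
print(state(np.array([94.3,76.8]),(1.2,.2)))
for a in (1.3,1.2,1.1,.9,.7,.5,.3,.15,0): print(a, (80*np.array([-np.cos(a),np.sin(a)])+4*np.array([np.sin(a),np.cos(a)])+[0,66]).round(1))
```

```text
[0.548  0.0393 0.1389] [[-0.042  0.999 -0.008]
 [ 0.999  0.042 -0.002]
 [-0.001 -0.008 -1.   ]] 13.1833 [0.8 0.4 0.8]
wrist claw_bar [([0.5525, 0.0423, 0.077], 0.84)]
wrist hook_tip [([0.5498, 0.0445, 0.0543], 0.72)]
wrist handle_pad []
wrist half_face [([0.5532, -0.0233, 0.0508], 0.74)]
side claw_bar [([0.5504, 0.0392, 0.0763], 0.58)]
side hook_tip [([0.5465, 0.0461, 0.0585], 0.61)]
side handle_pad [([0.5542, -0.0815, 0.1434], 0.61)]
side half_face [([0.551, -0.0239, 0.0536], 0.56)]
scene claw_bar [([0.5484, 0.0441, 0.078], 0.63)]
scene hook_tip [([0.5469, 0.0492, 0.06], 0.63)]
scene handle_pad [([0.5538, -0.0844, 0.1389], 0.64)]
scene half_face [([0.5512, -0.0224, 0.0535], 0.73)]
[1.15548671 0.20258937]
1.3 [-17.5 144.2]
1.2 [-25.3 142. ]
1.1 [-32.7 139.1]
0.9 [-46.6 131.2]
0.7 [-58.6 120.6]
0.5 [-68.3 107.9]
0.3 [-75.2  93.5]
0.15 [-78.5  81.9]
0 [-80.  70.]
```

View pics/c3.png

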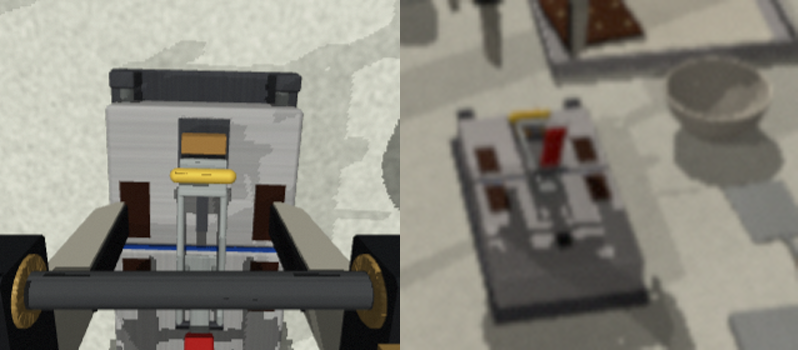

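drive_tool([
  [[0,0,0,-2.2,0.03,0,4],[0,0,0,-2.2,0.03,0,2],[0,0,0,-2.2,0.03,0,0],[0,0,0,-1.5,0.03,0,0],[0,0,0,-0.8,0.02,0,0],[0,0,0,0,0,0,0],[0,0,0,0,0,0,0],[0,0,0,0,0,0,0]],
])

```text
clock: 14.6
position: [0.5558, -0.0469, 0.1404]
tcp_rot: [-0.001, 0.691, 0.723, 0.0]
wrist_force: [-0.2, -0.0, -0.8]
opening: 0.0213
finger_force: 0.0
```

drive_tool([
  [[0,0,0,-0.6,0,0,0],[0,0,0,-0.6,0,0,0],[0,0,0,-0.3,0,0,0],[0,0,0,0,0,0,0]],
])

```text
clock: 14.93
position: [0.5564, -0.065, 0.1406]
tcp_rot: [0.0, 0.692, 0.722, -0.0]
wrist_force: [-0.3, 0.3, -0.1]
opening: 0.0003
finger_force: 0.0
```

drive_tool([
  [[0,0,0,-0.3,0,0,0],[0,0,0,-0.3,0,0,0],[0,0,0,0,0,0,0]],
])

```text
clock: 15.18
position: [0.5567, -0.0706, 0.1406]
tcp_rot: [0.0, 0.692, 0.722, -0.0]
wrist_force: [0.3, -0.4, -0.8]
opening: 0.0003
finger_force: 0.0
```

drive_tool([
  [[0,0,0,-0.35,-0.1,0.08,0],[0,0,0,-0.35,-0.1,0.12,0],[0,0,0,-0.35,-0.05,0.15,0],[0,0,0,-0.35,0,0.15,0],[0,0,0,0,0,0,0]],
])

```text
clock: 15.6
position: [0.5549, -0.0837, 0.1352]
tcp_rot: [-0.0, 0.692, 0.722, 0.0]
wrist_force: [0.9, 2.7, 0.3]
opening: 0.0005
finger_force: 0.8
```

drive_tool([
  [[0,0,0,-0.34,0,0.22,0],[0,0,0,-0.34,0,0.22,0],[0,0,0,0,0,0,0]],
])

```text
clock: 15.85
position: [0.5549, -0.0911, 0.1306]
tcp_rot: [-0.0, 0.692, 0.722, -0.0]
wrist_force: [1.2, 2.6, 0.3]
opening: 0.0004
finger_force: 0.8
```

drive_tool([
  [[0,0,0,-0.3,0,0.26,0],[0,0,0,-0.3,0,0.26,0],[0,0,0,0,0,0,0]],
])

```text
clock: 16.1
position: [0.555, -0.0976, 0.1254]
tcp_rot: [-0.0, 0.692, 0.722, -0.001]
wrist_force: [-0.5, 1.6, 0.3]
opening: 0.0006
finger_force: 0.5
```

drive_tool([
  [[0,0,0,-0.28,0,0.28,0],[0,0,0,-0.28,0,0.28,0],[0,0,0,-0.25,0,0.31,0],[0,0,0,-0.25,0,0.31,0],[0,0,0,0,0,0,0]],
])

```text
clock: 16.52
position: [0.5553, -0.1081, 0.1134]
tcp_rot: [-0.0, 0.692, 0.722, -0.001]
wrist_force: [0.1, -0.1, 0.3]
opening: 0.0008
finger_force: 0.3
```

drive_tool([
  [[0,0,0,-0.23,0,0.33,0],[0,0,0,-0.23,0,0.33,0],[0,0,0,0,0,0,0]],
])

```text
clock: 16.77
position: [0.5557, -0.1125, 0.1069]
tcp_rot: [-0.0, 0.692, 0.722, -0.0]
wrist_force: [-0.2, 0.9, 1.1]
opening: 0.0002
finger_force: 0.3
```

drive_tool([
  [[0,0,0,-0.19,0,0.35,0],[0,0,0,-0.19,0,0.35,0],[0,0,0,0,0,0,0]],
])

```text
clock: 17.02
position: [0.5562, -0.1162, 0.0999]
tcp_rot: [0.0, 0.692, 0.722, -0.0]
wrist_force: [0.3, 0.9, 0.6]
opening: -0.0
finger_force: 0.1
```

Run:
```python
from h import *
a=bot.get_image("wrist"); s=bot.get_image("side"); sc=bot.get_image("scene")
for c in ("wrist","side","scene"):
    for t in("claw_bar","hook_tip","handle_pad","half_face","keeper_base"):
      print(c,t,[(np.round(d["centre"],4).tolist(),round(d["score"],2)) for d in bot.tip_of(t,c)[:1]])
cv2.imwrite("pics/c4.png",np.hstack([cv2.resize(a[0:280,120:440],(400,350),interpolation=2),cv2.resize(sc[155:240,205:320],(398,350),interpolation=2)]))
```

```text
wrist claw_bar []
wrist hook_tip []
wrist handle_pad []
wrist half_face [([0.5522, -0.025, 0.0513], 0.78)]
wrist keeper_base []
side claw_bar []
side hook_tip []
side handle_pad [([0.5563, -0.122, 0.1013], 0.57)]
side half_face [([0.5497, -0.0256, 0.0489], 0.7)]
side keeper_base [([0.551, 0.0496, 0.0543], 0.4)]
scene claw_bar [([0.5474, 0.039, 0.0775], 0.45)]
scene hook_tip [([0.549, 0.0433, 0.0605], 0.56)]
scene handle_pad [([0.4555, 0.4384, 0.0017], 0.7)]
scene half_face [([0.5494, -0.026, 0.0525], 0.93)]
scene keeper_base [([0.5504, 0.0463, 0.054], 0.64)]
```

View pics/c4.png

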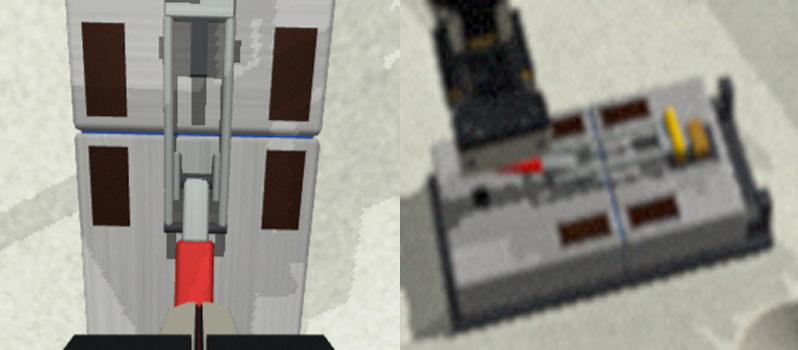

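drive_tool([
  [[0,0,0,-0.16,0,0.36,0],[0,0,0,-0.14,0,0.36,0],[0,0,0,0,0,0,0]],
])

```text
clock: 18.17
position: [0.5563, -0.1188, 0.0927]
tcp_rot: [-0.0, 0.692, 0.722, -0.0]
wrist_force: [1.0, -0.4, 0.3]
opening: 0.0005
finger_force: 0.1
```

drive_tool([
  [[0,0,0,-0.11,0,0.38,0],[0,0,0,-0.1,0,0.38,0],[0,0,0,0,0,0,0]],
])

```text
clock: 18.42
position: [0.5559, -0.121, 0.0848]
tcp_rot: [-0.0, 0.692, 0.722, -0.001]
wrist_force: [-0.8, 0.5, -0.4]
opening: 0.0004
finger_force: 0.0
```

drive_tool([
  [[0,0,0,-0.08,0,0.38,0],[0,0,0,-0.06,0,0.38,0],[0,0,0,0,0,0,0]],
])

```text
clock: 18.67
position: [0.5558, -0.1222, 0.0772]
tcp_rot: [-0.001, 0.692, 0.722, -0.001]
wrist_force: [0.5, 0.9, 0.0]
opening: 0.0009
finger_force: 0.0
```

drive_tool([
  [[0,0,0,-0.05,0,0.3,0],[0,0,0,0,0,0,0]],
])

```text
clock: 18.83
position: [0.5561, -0.1226, 0.0746]
tcp_rot: [-0.0, 0.692, 0.722, -0.0]
wrist_force: [0.1, 1.1, 0.5]
opening: 0.0005
finger_force: 0.0
```

drive_tool([
  [[0,0,0,-0.03,0,0.2,0],[0,0,0,0,0,0,0]],
])

```text
clock: 19.0
position: [0.5564, -0.1229, 0.0729]
tcp_rot: [-0.0, 0.692, 0.722, -0.0]
wrist_force: [0.4, -0.4, -0.6]
opening: 0.0006
finger_force: 0.0
```

drive_tool([
  [[0,0,0,0,0,0.15,0],[0,0,0,0,0,0,0]],
])

```text
clock: 19.17
position: [0.5564, -0.1228, 0.0715]
tcp_rot: [-0.0, 0.692, 0.722, -0.0]
wrist_force: [0.2, -0.0, 0.7]
opening: 0.0005
finger_force: 0.0
```

drive_tool([
  [[0,0,0,0,0,0.12,0],[0,0,0,0,0,0,0]],
])

```text
clock: 19.33
position: [0.5566, -0.1229, 0.0704]
tcp_rot: [0.0, 0.692, 0.722, 0.0]
wrist_force: [-0.4, 0.1, 0.0]
opening: 0.0008
finger_force: 0.0
```

drive_tool([
  [[0,0,0,0,0,0.1,0],[0,0,0,0,0,0,0]],
])

```text
clock: 19.5
position: [0.5566, -0.1229, 0.0702]
tcp_rot: [0.0, 0.692, 0.722, 0.0]
wrist_force: [-2.3, 0.0, 3.7]
opening: 0.0004
finger_force: 2.1
```

Contact with the handle at its home height (70 mm). A slightly firmer press, then retreat and check.

drive_tool([
  [[0,0,0,0,0,0.12,0],[0,0,0,0,0,0,0],[0,0,0,0,0,0,0]],
])

```text
clock: 19.75
position: [0.5567, -0.1229, 0.0699]
tcp_rot: [0.0, 0.692, 0.722, 0.0]
wrist_force: [-2.0, 0.6, 10.6]
opening: 0.0003
finger_force: 5.1
```

drive_tool([
  [[0,0,0,0,0,-0.5,0],[0,0,0,0,0,-3,0],[0,0,0,0,0,-4,0],[0,0,0,0,0,-4,0],[0,0,0,0,0,-4,0],[0,0,0,-4,0,-1,0],[0,0,0,-4,0,0,0],[0,0,0,0,0,0,0]],
])

```text
clock: 20.42
position: [0.5583, -0.214, 0.2354]
tcp_rot: [0.005, 0.696, 0.718, -0.003]
wrist_force: [-0.6, -1.6, -0.4]
opening: 0.0004
finger_force: 0.0
```

Run:
```python
from h import *
print(pose()[0])
a=bot.get_image("wrist"); s=bot.get_image("side"); sc=bot.get_image("scene")
for c in ("wrist","side","scene"):
    for t in("claw_bar","hook_tip","handle_pad","half_face","keeper_base"):
      print(c,t,[(np.round(d["centre"],4).tolist(),round(d["score"],2)) for d in bot.tip_of(t,c)[:1]])
cv2.imwrite("pics/c5.png",np.hstack([cv2.resize(s[190:280,225:305],(400,450),interpolation=2),cv2.resize(sc[155:240,205:320],(398,450),interpolation=2)]))
```

```text
[ 0.55828023 -0.21401359  0.23536851]
wrist claw_bar []
wrist hook_tip []
wrist handle_pad [([0.5512, -0.1273, 0.07], 0.64)]
wrist half_face [([0.5549, -0.0239, 0.0535], 0.88)]
wrist keeper_base [([0.7899, -0.1514, -0.0021], 0.58)]
side claw_bar [([0.5512, -0.0559, 0.0673], 0.61)]
side hook_tip [([0.5445, 0.0471, 0.0579], 0.55)]
side handle_pad [([0.5534, -0.1239, 0.0728], 0.65)]
side half_face [([0.5544, -0.0235, 0.0516], 0.87)]
side keeper_base [([0.5526, 0.0449, 0.0561], 0.46)]
scene claw_bar [([0.5502, 0.0363, 0.0784], 0.47)]
scene hook_tip [([0.5487, 0.0449, 0.0608], 0.41)]
scene handle_pad [([0.5532, -0.1338, 0.0724], 0.67)]
scene half_face [([0.5538, -0.1333, 0.0736], 0.43)]
scene keeper_base [([0.7872, -0.1508, -0.0032], 0.48)]
```

View pics/c5.png

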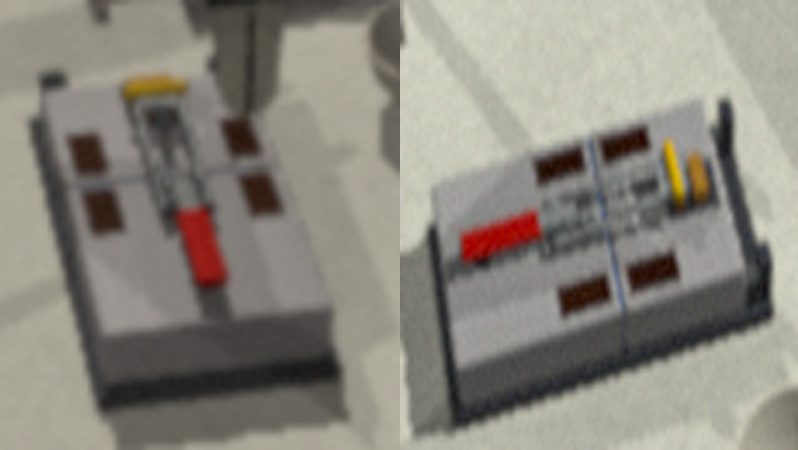

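Run:
```python
from h import *
a=bot.get_image("wrist"); cv2.imwrite("pics/wfull.png",a)
for c in ("wrist","scene","side"):
    if c!="wrist": bot.get_image(c)
    for _ in range(3):
        print(c,[np.round([d["centre"][1] for d in bot.tip_of(t,c)[:1]],4) for t in("pivot","half_face","keeper_base","handle_pad")])
cv2.imwrite("pics/c6.png",cv2.resize(a[0:210,160:440],(800,600),interpolation=2))
```

```text
wrist [array([], dtype=float64), array([-0.0254]), array([], dtype=float64), array([-0.13])]
wrist [array([], dtype=float64), array([-0.0254]), array([], dtype=float64), array([-0.13])]
wrist [array([], dtype=float64), array([-0.0254]), array([], dtype=float64), array([-0.13])]
scene [array([-0.0505]), array([-0.0553]), array([0.0454]), array([0.0898])]
scene [array([-0.0505]), array([-0.0553]), array([0.0454]), array([0.0898])]
scene [array([-0.0505]), array([-0.0553]), array([0.0454]), array([0.0898])]
side [array([-0.056]), array([-0.027]), array([0.0433]), array([-0.0564])]
side [array([-0.056]), array([-0.027]), array([0.0433]), array([-0.0564])]
side [array([-0.056]), array([-0.027]), array([0.0433]), array([-0.0564])]
```

View pics/c6.png

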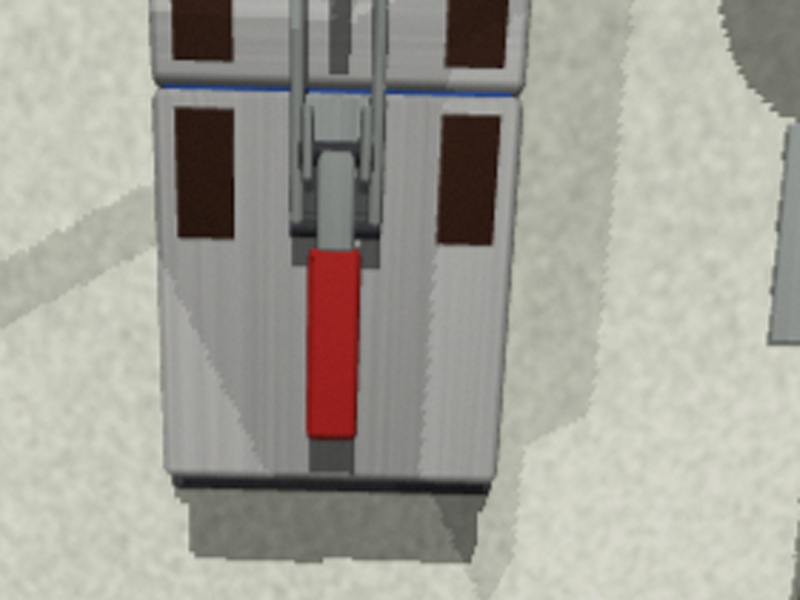

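```bash
python3 -c "
from cell import bot
print(bot.get_obs()['wrist_force'],bot.get_obs()['clock']); print(bot.job_done())"
```

```text
[ 0.74647158  0.43164324 -0.48654373] 23.2667
the job is handed in; nothing more can be done
None
```

The mould is closed: the claw is hooked in the keeper's slot, the red lever lies home, and the camera shows the seam drawn tight. I handed the job in at 23.3 s of the 54 s limit, the arm clear of the mould and everything around it left alone; contact forces stayed at about 11 N or less in the readings after each move.

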